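# Shut the sweet box and hold out the tasting dish

## Robot

A 6-joint arm with a two-finger parallel gripper is mounted at the origin on a cart in front of the work surface, level with it; the furniture and walls round the work are solid. World frame = base frame: x ahead of the robot, y to its left, z up, the work surface at z = 0. Lengths are in m, angles in degrees, forces in N, time in s.
With the tool pointing down it reaches from about 0.4 to 0.825 m from the base axis. Payload 7 kg.
Tool frame: the origin (TCP) lies between the finger pads, 19 mm behind the fingertips; this is the grasp point; z points along the fingers, y is the line along which they close (so a half turn about z gives the same grasp; the last joint's range is limited). The gripper opens to 88 mm and grips with 3 to 60 N. Pads are 19 mm wide; open, the fingers measure 130 mm over their backs; the gripper's body (78 mm by 193 mm) begins 47 mm behind the grasp point.
Start: joints at [92.367, 20.546, 0.682, 0, -70.136, -16.507], TCP at [0.165, 0.655, 0.245] pointing down, gripper open.
Joint ranges: [-176.03, 176.03], [-82.01, 121.73], [-58.28, 71.71], [-173.87, 95.51], [-174.79, -0.11], [-173.66, 173.66]. Speed limits (degrees/s): [136.94, 136.94, 172.46, 180, 180, 180].

## Interface

Orientations are given as [roll, pitch, yaw] about the fixed x, y, z axes, in that order (R = Rz(yaw) Ry(pitch) Rx(roll)).
In Python, from plant import get_obs, snapshot, close_job, spot_in, spot_point gives the robot as it stands.
- The arm moves only by the tool play_rows, never from a script. Its argument "plan" is a list of rows, each a list of 6 numbers: the shift along the tool's x, y, z in cm, then the turn, a rotation vector about the tool's x, y, z in degrees. A call has 1 to 20 rows; each row shifts and turns the commanded pose from where the row before left it, along the tool's axes as they then stand; what a row does not reach is not made up. A row lasts 1/12 s, in which the tool goes at most 41.7 mm and 7.16 degrees, less where a joint would pass 70% of its speed; a pose out of reach is approached as far as the arm can. A call is refused whole if a number of a shift passes 4.17 or a number of a turn 7.16, either way. A call with a gripper value outside its range is refused whole. "grip" is the finger opening in cm, from 0 to 8.76, set as the call begins (left out, the last holds). The fingers move at their own pace and stop on an object; the grip force is fixed at half the most. Time passes only in rows, so rows that do not move let the fingers close. It gives the time, the measured TCP pose, the force, the opening and the grip force at its end, in the units of the state.
- get_obs(): the state, without advancing time (a new reading comes with each control period).
- snapshot(name): name is "scene" or "top" or "wrist"; returns a dict with "frame" (400x640x3 uint8, red, green, blue), "fx", "fy", "cx", "cy" (pixels), "position" and "attitude" of the camera in the world. Camera axes: x right, y down, z forward; pixel columns grow to the right and rows downward; lengths in m; the calibration is good to about 2 mm. A picture is of the moment at which its call begins. There is no depth.
- close_job(): hands the job in; it is judged then, once.
Trained networks look in the newest picture that a camera, given by its name, has taken for a name from the list of things; names that differ only in an ending like _2 or _b are one class to them, and where a whole thing is asked for, a point or a joint stands for the part that bears it (a point fixed in the world has none). Each returns a list of dicts, best first, with "score" (0 to 1); they miss things now and then, are a little off and sometimes report something else, mostly with a low value. They report only what shows in the picture. A call takes as long as a camera call.
- spot_in(camera, thing): "position" ([x, y, z] in m, in world coordinates, good to about 4 mm: the middle of the surface that is visible of it).
- spot_point(camera, thing): "position" ([x, y, z] in m, in world coordinates, good to about 4 mm: a listed point, or the origin of a listed thing).
The state is a dict: "clock": time; "joint_pos": joint angles; "qvel": joint speeds; "tau": joint torques, N m; "tool_pos": TCP position; "orientation": TCP orientation; "force": force on the tool from outside, world axes, zero at the start; "moment": the same for the moment, N m; "opening": finger opening in m; "gripper_force": force on a finger pad.
Only numpy, scipy, OpenCV 4.12 (cv2) and the standard library are available. Lean on these libraries where they do the work, as an engineer would, in place of code of your own. Each camera call takes 0.05 s, during which the arm holds its last target. There are 200 camera calls.

## Task

Gently lower the hinged lid of the wooden sweet box until it is fully shut. Then grip the white tasting dish by its stub handle, lift it straight up about 15 cm without turning it, and in the air turn it a quarter turn clockwise (seen from above) so that its handle points back to the robot's side, square to the counter's front edge, and its bowl faces the guest; keep it level all the time with the loose chocolate ball centred in it, and leave the things round about undisturbed. Do not put the dish down: finish while holding it still in the air by the handle, about 15 cm above the worktop.

Things in the scene. Friction and masses are not known exactly. Their poses are not given: they have to be found in the camera images.
- truffle_box: open-topped wooden sweet box, 110 (its x) x 160 (its y) x 60 mm high, fixed to the worktop, with a layer of chocolate balls inside up to 36 mm high. Origin at the centre of its underside; x points from its front wall (towards the robot) to its hinge wall, z up.
- box_lid (a joint): the box's flat lid, 110 x 160 x 8 mm, hinged along the top of the box's far (+x) wall. 0 is shut (top face 68.5 mm above the worktop), grows as it opens, up to 1.7 rad; 1.57 is upright. It starts open at 1.05 to 1.5 rad; the hinge is stiff (about 0.1 N m of friction), the lid stays where it is left. While open, its outer face looks away from the robot.
- box_lid_hinge (a point): the middle of the lid's hinge line, on the lid's inner face: 55 mm along +x from the box's centre, 60.5 mm above the worktop. Turns with the lid.
- box_lid_handle (a point): the grip of the small brass knob on the lid's outer face: mid-width (y), 80 mm from the hinge line, 35 mm out from that face. The knob ends 45 mm out and is at most 30 mm across; the rest of the outer face is flat and can be pushed.
- dish: loose round white tasting dish, about 110 g. Bowl: rim 136 mm across, 28 mm high; inside it slopes down to a flat well 20 mm across in the middle, floor 8 mm above the underside. Stub handle: level bar along dish +x from the rim to 134 mm from the centre, 16 mm wide, from 16 to 30 mm high. Origin: centre of the underside; z up. At the start the handle points roughly to the robot's right (-y).
- dish_center (a point): the middle of the dish's well floor, on the bowl's axis, 8 mm above its underside.
- dish_handle (a point): the point at which to grip the handle: on its middle line, 100 mm out from the bowl's axis, 23 mm above the underside. The handle is 16 mm wide across (dish y) here.
- truffle_center (a point): the centre of the loose chocolate ball, 28 mm across, 15 g or so, that lies in the dish's well and rolls freely.
- counter_mark (a point): an unmarked fixed point on the worktop, 8 cm in from its front edge, straight in front of the robot; its axes are the world's: x points away from the robot across the counter to the guest, y along the front edge to the left.
- glass_2: bystander: small empty glass, 76 mm across, 86 mm high, standing at the right; origin at the centre of its underside.
- tape_1: bystander: roll of brown tape, 96 mm across, 48 mm high, at the right; origin at the centre of its underside.
- sugar_pourer: bystander: glass sugar pourer with a steel spout, 68 mm across, 150 mm high, behind the dish; origin at the centre of its underside.

How it is judged:
By the outcome, as a careful person would: the job done as asked, in the order asked, and still so for the second after the job is handed in, while the arm keeps its last pose, push and grip.
It also fails if it takes over 67 s, if anything falls off the work surface, if the arm or the gripper's body presses on something with over 40 N, if the wrist force passes 120 N, or if a joint passes its speed limit or range.

## Working session

There is one attempt and no reset: what is moved stays moved. The work goes in short steps, Python scripts to look and compute and a tool call to move; the robot and the scene stay as the last step left them, time stands still between calls to the robot, and variables do not carry over. Pictures are saved under pics/ and viewed, at most 10 in all, crops included, and the job is handed in when it is done.

Besides the shell and the picture viewer there is one more tool, called in YAML: its name, and indented under it one key for each argument. play_rows: Moves the arm, as the interface text tells. Its arguments: {"type":"object","properties":{"plan":{"type":"array","items":{"type":"array","items":{"type":"number"}}},"grip":{"type":"number"}},"required":["plan"]}

```bash
mkdir -p pics; ls; python3 - <<'E'
from plant import *
import cv2,numpy as np
o=get_obs();print({k:np.round(v,3).tolist() for k,v in o.items()})
for c in["scene","top","wrist"]:
    s=snapshot(c);cv2.imwrite(f"pics/{c}0.png",s["frame"][:,:,::-1])
    print(c,np.round(s["position"],3),np.round(s["attitude"],3).tolist(),s["fx"],s["cx"],s["cy"])
    if c=="wrist":continue
    for n in["truffle_box","box_lid_hinge","box_lid_handle","dish","dish_center","dish_handle","truffle_center","counter_mark","glass_2","tape_1","sugar_pourer"]:
        print(n,[(np.round(d["position"],3).tolist(),round(d["score"],2)) for d in spot_point(c,n)[:2]])
E
```

```text
pics
{'clock': 0.0, 'joint_pos': [92.366, 20.589, 0.633, -0.021, -70.136, -16.507], 'qvel': [0.002, 0.014, 0.034, -0.097, 0.02, 0.028], 'tau': [0.002, -58.272, 29.304, 6.997, 0.007, -0.0], 'tool_pos': [0.165, 0.654, 0.244], 'orientation': [179.906, -0.007, -14.149], 'force': [0.181, -1.053, 0.111], 'moment': [0.006, -0.017, -0.031], 'gripper_force': 0.0, 'opening': 0.088}
scene [-0.051 -0.6    0.551] [-118.863, 0.407, -49.231] 432.00794121228154 316.87054017722534 202.81020251438986
truffle_box [([0.586, 0.19, -0.001], 0.97)]
box_lid_hinge [([0.639, 0.173, 0.059], 0.8)]
box_lid_handle [([0.641, 0.18, 0.15], 0.82)]
dish [([0.545, -0.069, 0.001], 0.86), ([0.636, 0.177, 0.152], 0.64)]
dish_center [([0.547, -0.069, 0.011], 0.7)]
dish_handle [([0.573, -0.166, 0.024], 0.66), ([0.566, -0.37, 0.003], 0.66)]
truffle_center [([0.548, -0.071, 0.024], 0.48), ([0.362, -0.002, 0.001], 0.44)]
counter_mark [([0.361, -0.002, 0.003], 0.89), ([0.546, -0.071, 0.026], 0.75)]
glass_2 [([0.702, -0.341, -0.003], 0.7)]
tape_1 [([0.564, -0.373, 0.002], 0.79)]
sugar_pourer []
top [ 0.467 -0.084  1.056] [-174.918, 0.397, -88.326] 464.95921720242256 318.82434722254806 202.99495557953108
truffle_box [([0.587, 0.196, -0.002], 0.91)]
box_lid_hinge [([0.64, 0.178, 0.062], 0.65)]
box_lid_handle [([0.637, 0.176, 0.149], 0.68)]
dish [([0.546, -0.067, 0.001], 0.79)]
dish_center [([0.549, -0.065, 0.007], 0.56)]
dish_handle [([0.574, -0.169, 0.022], 0.88)]
truffle_center [([0.55, -0.069, 0.022], 0.41)]
counter_mark [([0.36, 0.001, -0.002], 0.93)]
glass_2 [([0.698, -0.341, 0.001], 0.94)]
tape_1 [([0.568, -0.373, -0.005], 0.74)]
sugar_pourer [([0.73, -0.217, -0.003], 0.56)]
wrist [0.244 0.636 0.384] [162.498, 0.092, -104.132] 315.32675971513237 317.9201155878749 198.52574186054719
```

View pics/scene0.png

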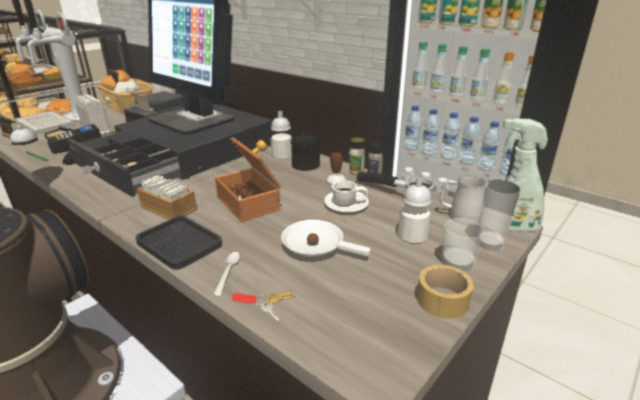

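View pics/top0.png

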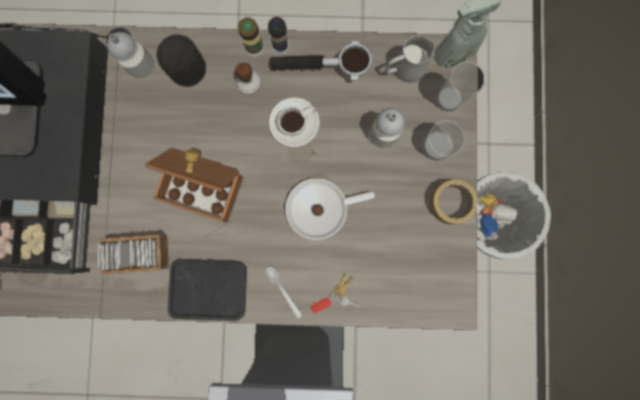

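The pictures agree with the networks. The open lid is at top px (195,165), with its knob at (192,157). The dish is at (317,208), its handle end at (370,197), and the pourer at (388,125). From the hinge and handle points, the lid is about 1.07 rad open and the box yaw is about -14°. I'll close the fingers and go behind the lid, to the right of the knob.

play_rows:
  grip: 0
  plan:
    - [1,1.2,-0.6,0,0,0]
    - [2,2.4,-0.6,0,0,0]
    - [2,2.4,-0.6,0,0,0]
    - [2,2.4,-0.6,0,0,0]
    - [2,2.4,-0.6,0,0,0]
    - [2,2.4,-0.6,0,0,0]
    - [2,2.4,0,0,0,0]
    - [2,2.4,0,0,0,0]
    - [2,2.4,0,0,0,0]
    - [2,2.4,0,0,0,0]
    - [3.2,1.3,0,0,0,0]
    - [3.2,1.3,0,0,0,0]
    - [3.2,1.3,0,0,0,0]
    - [3.2,1.3,0,0,0,0]
    - [3.2,1.3,0,0,0,0]
    - [3.2,1.3,0,0,0,0]
    - [3.2,1.3,0,0,0,0]
    - [3.2,1.3,0,0,0,0]
    - [3.2,1.3,0,0,0,0]
    - [3.2,1.3,0,0,0,0]

```text
clock: 2.92
tool_pos: [0.573, 0.181, 0.2818]
orientation: [-180.0, -0.0, -14.1]
force: [0.2, 1.1, 1.4]
opening: 0.0006
gripper_force: 0.0
```

play_rows:
  plan:
    - [3.2,1.3,0,0,0,0]
    - [3.2,1.3,0,0,0,0]
    - [1.5,1,0,0,0,0]
    - [0,0,0,0,0,0]
    - [0,0,0,0,0,0]

```text
clock: 3.33
tool_pos: [0.64, 0.1272, 0.2809]
orientation: [180.0, 0.0, -14.3]
force: [0.1, 0.4, -0.9]
opening: 0.0004
gripper_force: 0.0
```

```bash
python3 - <<'E'
from plant import *
import cv2,numpy as np
o=get_obs();print({k:np.round(o[k],3).tolist() for k in('clock','tool_pos','orientation','force','opening','joint_pos')})
for c in["scene","wrist"]:
    s=snapshot(c);cv2.imwrite(f"pics/{c}1.png",s["frame"][:,:,::-1])
    for n in["truffle_box","box_lid_hinge","box_lid_handle"]:
        print(c,n,[(np.round(d["position"],3).tolist(),round(d["score"],2)) for d in spot_point(c,n)[:2]])
E
```

```text
{'clock': 3.333, 'tool_pos': [0.64, 0.127, 0.281], 'orientation': [179.97, 0.044, -14.274], 'force': [0.128, 0.434, -0.862], 'opening': 0.0, 'joint_pos': [28.329, 17.4, 0.762, -0.008, -73.414, 47.399]}
scene truffle_box [([0.588, 0.188, 0.0], 0.87)]
scene box_lid_hinge [([0.639, 0.17, 0.059], 0.82)]
scene box_lid_handle [([0.64, 0.18, 0.152], 0.6), ([0.566, -0.374, 0.0], 0.5)]
wrist truffle_box [([0.588, 0.197, 0.002], 0.69), ([0.546, -0.07, 0.006], 0.46)]
wrist box_lid_hinge [([0.637, 0.179, 0.062], 0.59)]
wrist box_lid_handle [([0.634, 0.182, 0.155], 0.68)]
```

View wrist.

View pics/scene1.png

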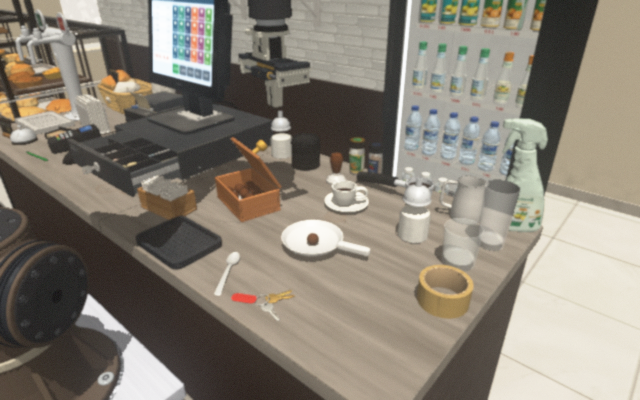

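Scene px: the fingertips are at (278,105), above, behind and to the right of the lid and its knob (262,147). I'll go down, then push along an arc.

play_rows:
  plan:
    - [0,0,1,0,0,0]
    - [0,0,2,0,0,0]
    - [0,0,2,0,0,0]
    - [0,0,2,0,0,0]
    - [0,0,2,0,0,0]
    - [0,0,1.7,0,0,0]
    - [0,0,1,0,0,0]
    - [-0.8,0,0,0,0,0]
    - [-0.8,0,0.1,0,0,0]
    - [-0.8,0,0.2,0,0,0]
    - [-0.8,0,0.1,0,0,0]
    - [-0.35,0,0.15,0,0,0]
    - [-0.35,0,0.15,0,0,0]
    - [-0.33,0,0.17,0,0,0]
    - [-0.33,0,0.17,0,0,0]
    - [-0.31,0,0.2,0,0,0]
    - [-0.31,0,0.2,0,0,0]

```text
clock: 5.15
tool_pos: [0.5896, 0.1414, 0.15]
orientation: [-180.0, -0.0, -14.1]
force: [-0.2, 0.6, 1.7]
opening: 0.0005
gripper_force: 0.5
```

```bash
python3 - <<'E'
from plant import *
import numpy as np
for c in["scene","wrist","top"]:
    s=snapshot(c)
    for n in["box_lid_hinge","box_lid_handle"]:
        print(c,n,[(np.round(d["position"],3).tolist(),round(d["score"],2)) for d in spot_point(c,n)[:2]])
E
```

```text
scene box_lid_hinge [([0.637, 0.173, 0.06], 0.59)]
scene box_lid_handle [([0.625, 0.18, 0.151], 0.69)]
wrist box_lid_hinge [([0.634, 0.181, 0.06], 0.9), ([0.545, -0.068, 0.026], 0.3)]
wrist box_lid_handle [([0.616, 0.185, 0.15], 0.81)]
top box_lid_hinge [([0.7, -0.34, 0.0], 0.23)]
top box_lid_handle [([0.36, 0.001, -0.002], 0.34)]
```

The knob has moved with the push, so the lid is closing. I'll continue the arc.

play_rows:
  plan:
    - [-0.3,0,0.22,0,0,0]
    - [-0.3,0,0.23,0,0,0]
    - [-0.28,0,0.25,0,0,0]
    - [-0.28,0,0.25,0,0,0]
    - [-0.25,0,0.27,0,0,0]
    - [-0.25,0,0.28,0,0,0]
    - [-0.23,0,0.3,0,0,0]
    - [-0.23,0,0.3,0,0,0]
    - [-0.2,0,0.31,0,0,0]
    - [-0.2,0,0.31,0,0,0]
    - [-0.18,0,0.33,0,0,0]
    - [-0.18,0,0.33,0,0,0]
    - [-0.14,0,0.34,0,0,0]
    - [-0.14,0,0.35,0,0,0]
    - [-0.11,0,0.35,0,0,0]
    - [-0.11,0,0.35,0,0,0]
    - [-0.08,0,0.35,0,0,0]
    - [-0.08,0,0.35,0,0,0]

```text
clock: 7.1
tool_pos: [0.5551, 0.1498, 0.0949]
orientation: [180.0, 0.0, -14.1]
force: [0.5, 0.4, 1.0]
opening: 0.0004
gripper_force: 0.3
```

play_rows:
  plan:
    - [0,0,0.25,0,0,0]
    - [0,0,0.2,0,0,0]
    - [0,0,0.15,0,0,0]
    - [0,0,0.1,0,0,0]
    - [0,0,0,0,0,0]

```text
clock: 7.52
tool_pos: [0.5552, 0.1498, 0.0881]
orientation: [180.0, 0.0, -14.1]
force: [0.3, 0.5, 0.3]
opening: 0.0007
gripper_force: 0.0
```

play_rows:
  plan:
    - [0,0,0.05,0,0,0]
    - [0,0,0.05,0,0,0]
    - [0,0,0.05,0,0,0]
    - [0,0,0,0,0,0]

```text
clock: 7.85
tool_pos: [0.5554, 0.1499, 0.0876]
orientation: [-180.0, -0.0, -14.1]
force: [-2.5, -0.7, 6.6]
opening: 0.0006
gripper_force: 3.0
```

The lid is shut: contact is 6.6 N at tip height 0.0686 m. I'll rise and go above the dish handle.

play_rows:
  plan:
    - [0,0,-1,0,0,0]
    - [0,0,-2,0,0,0]
    - [0,0,-3,0,0,0]
    - [0,0,-3,0,0,0]
    - [0,0,-3,0,0,0]
    - [0,0,-3,0,0,0]
    - [0.4,1.4,-1,0,0,0]
    - [0.8,2.5,0,0,0,0]
    - [0.9,3,0,0,0,0]
    - [0.9,3,0,0,0,0]
    - [0.9,3,0,0,0,0]
    - [0.9,3,0,0,0,0]
    - [0.9,3,0,0,0,0]
    - [0.9,3,0,0,0,0]
    - [0.9,3,0,0,0,0]
    - [0.9,2.5,0,0,0,0]
    - [0.8,2,0,0,0,0]
    - [0.4,1,0,0,0,0]

```text
clock: 9.35
tool_pos: [0.5738, -0.1709, 0.247]
orientation: [180.0, -0.0, -14.2]
force: [0.6, 0.2, -0.4]
opening: 0.0006
gripper_force: 0.0
```

play_rows:
  grip: 5
  plan:
    - [0,0,0,0,0,6.8]
    - [0,0,0,0,0,6.8]
    - [0,0,0,0,0,6.8]
    - [0,0,0,0,0,6.8]
    - [0,0,0,0,0,6.8]
    - [0,0,0,0,0,6.8]
    - [0,0,0,0,0,6.8]
    - [0,0,0,0,0,6.8]
    - [0,0,0,0,0,6.8]
    - [0,0,0,0,0,0]
    - [0,0,0,0,0,0]

```text
clock: 10.27
tool_pos: [0.574, -0.1681, 0.247]
orientation: [-180.0, 0.0, -75.1]
force: [0.3, 0.1, -0.8]
opening: 0.0498
gripper_force: 0.0
```

```bash
python3 - <<'E'
from plant import *
import cv2,numpy as np
o=get_obs();print({k:np.round(o[k],4).tolist() for k in('clock','tool_pos','orientation','force','opening','joint_pos')})
for c in["scene","wrist","top"]:
  for i in range(3):
    s=snapshot(c)
    if i==0: cv2.imwrite(f"pics/{c}2.png",s["frame"][:,:,::-1]); print(np.round(s["position"],4),np.round(s["attitude"],3))
    for n in["dish_center","dish_handle","truffle_center"]+(["box_lid_hinge","box_lid_handle","sugar_pourer"] if i==0 else []):
        print(c,n,[(np.round(d["position"],4).tolist(),round(d["score"],2)) for d in spot_point(c,n)[:1]])
E
```

```text
{'clock': 10.2667, 'tool_pos': [0.574, -0.1681, 0.247], 'orientation': [-179.9909, 0.0039, -75.1117], 'force': [0.3365, 0.0781, -0.7731], 'opening': 0.0498, 'joint_pos': [2.3734, 13.3049, -9.2772, -0.0063, -67.4099, 12.5173]}
[-0.0508 -0.6003  0.551 ] [-118.863    0.407  -49.231]
scene dish_center [([0.5497, -0.0696, 0.0101], 0.94)]
scene dish_handle [([0.5734, -0.1655, 0.0236], 0.66)]
scene truffle_center [([0.5464, -0.0735, 0.0219], 0.69)]
scene box_lid_hinge [([0.6401, 0.1743, 0.0561], 0.97)]
scene box_lid_handle [([0.564, 0.202, 0.1048], 0.7)]
scene sugar_pourer [([0.7288, -0.2169, 0.0067], 0.75)]
scene dish_center [([0.5491, -0.0671, 0.0072], 0.79)]
scene dish_handle [([0.5727, -0.16, 0.023], 0.57)]
scene truffle_center [([0.5451, -0.0713, 0.0234], 0.54)]
scene dish_center [([0.5455, -0.0685, 0.0116], 0.76)]
scene dish_handle [([0.5756, -0.1641, 0.0247], 0.95)]
scene truffle_center [([0.5474, -0.0704, 0.0262], 0.49)]
[ 0.5951 -0.2463  0.3856] [ 1.62444e+02 -3.00000e-03 -1.65327e+02]
wrist dish_center [([0.5477, -0.0697, 0.0091], 0.58)]
wrist dish_handle [([0.5762, -0.1641, 0.019
[... 318 characters left out ...]
0.0232], 0.55)]
wrist dish_center [([0.5491, -0.069, 0.0069], 0.89)]
wrist dish_handle [([0.5754, -0.1635, 0.0211], 0.63)]
wrist truffle_center [([0.5414, -0.0707, 0.024], 0.83)]
[ 0.4672 -0.0835  1.0561] [-174.918    0.397  -88.326]
top dish_center [([0.5485, -0.069, 0.0069], 0.55)]
top dish_handle [([0.5733, -0.1668, 0.0251], 0.67)]
top truffle_center [([0.548, -0.0715, 0.0205], 0.53)]
top box_lid_hinge []
top box_lid_handle []
top sugar_pourer []
top dish_center [([0.5496, -0.068, 0.0081], 0.82)]
top dish_handle [([0.5738, -0.1679, 0.0203], 0.72)]
top truffle_center []
top dish_center []
top dish_handle [([0.5754, -0.1667, 0.0212], 0.73)]
top truffle_center [([0.545, -0.071, 0.02], 0.64)]
```

View pics/wrist2.png

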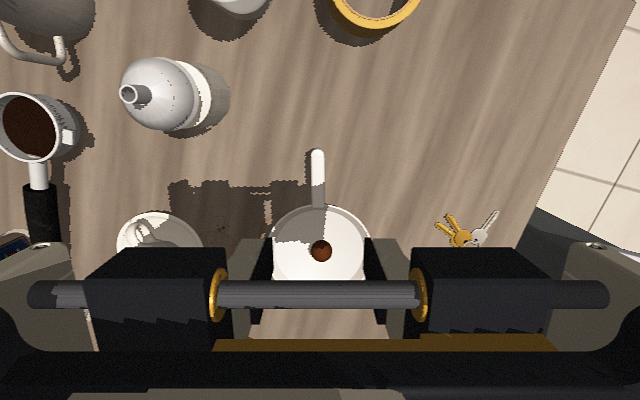

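View pics/scene2.png

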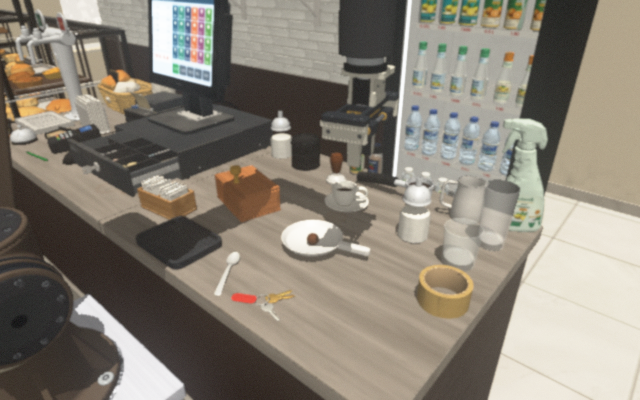

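Scene px: the lid is flat shut at (247,185), with the knob on top at (236,172). Wrist px: the handle runs from its end (317,150) to the rim (319,205), and the ball is at (321,251). I'll refine the handle line from the pixels.

```bash
python3 - <<'E'
from plant import *
import numpy as np,cv2
from scipy.spatial.transform import Rotation as R
s=snapshot("wrist");f=s["frame"].astype(int)
A=R.from_euler("xyz",s["attitude"],degrees=True).as_matrix();P=np.array(s["position"])
def ray(u,v,z):
    d=A@np.array([(u-s["cx"])/s["fx"],(v-s["cy"])/s["fy"],1]);return (P+d*(z-P[2])/d[2])[:2]
L=[]
for v in range(146,205,3):
    row=f[v,295:345]; sat=row.max(1)-row.min(1)
    i=np.where((sat<14)&(row.min(1)>90))[0]
    if len(i): L.append((v,295+i.min(),295+i.max(),len(i)));
print(L)
pts=[ray((a+b)/2,v,.03) for v,a,b,n in L if 9<n<20 and b-a<20]
pts=np.array(pts);print(np.round(pts,4)[[0,-1]])
d=np.polyfit(pts[:,1],pts[:,0],1);print("yaw",-90+np.degrees(np.arctan(-d[0])),"x at y -.1655",np.polyval(d,-.1655))
E
```

```text
[(149, np.int64(314), np.int64(314), 1), (152, np.int64(313), np.int64(322), 10), (155, np.int64(312), np.int64(322), 11), (158, np.int64(313), np.int64(322), 9), (161, np.int64(313), np.int64(322), 10), (164, np.int64(313), np.int64(322), 10), (167, np.int64(313), np.int64(322), 10), (170, np.int64(314), np.int64(323), 10), (173, np.int64(314), np.int64(323), 10), (176, np.int64(314), np.int64(323), 10), (179, np.int64(313), np.int64(323), 11), (182, np.int64(313), np.int64(321), 8), (185, np.int64(313), np.int64(313), 1), (191, np.int64(322), np.int64(322), 1), (194, np.int64(315), np.int64(315), 1), (197, np.int64(318), np.int64(321), 2), (203, np.int64(313), np.int64(313), 1)]
[[ 0.581  -0.1907]
 [ 0.5725 -0.1604]]
yaw -72.70642073351374 x at y -.1655 0.5735374995991229
```

play_rows:
  plan:
    - [-0.25,0,1.5,0,0,0]
    - [0,0,3,0,0,0]
    - [0,0,3,0,0,0]
    - [0,0,3,0,0,0]
    - [0,0,3,0,0,0]
    - [0,0,2,0,0,0]
    - [0,0,2,0,0,0]
    - [0,0,1.5,0,0,0]
    - [0,0,1,0,0,0]
    - [0,0,0,0,0,0]
    - [0,0,0,0,0,0]

```text
clock: 13.48
tool_pos: [0.5735, -0.166, 0.0467]
orientation: [180.0, -0.0, -75.3]
force: [-0.4, 0.3, 1.0]
opening: 0.0498
gripper_force: 0.0
```

```bash
python3 - <<'E'
from plant import *
import numpy as np,cv2
o=get_obs();print({k:np.round(o[k],4).tolist() for k in('clock','tool_pos','orientation','force','opening')})
s=snapshot("wrist");cv2.imwrite("pics/wrist3.png",s["frame"][:,:,::-1])
for n in["dish_center","dish_handle","truffle_center"]: print(n,[(np.round(d["position"],4).tolist(),round(d["score"],2)) for d in spot_point("wrist",n)[:1]])
E
```

```text
{'clock': 13.4833, 'tool_pos': [0.5735, -0.166, 0.0467], 'orientation': [179.9592, -0.0023, -75.3285], 'force': [-0.4152, 0.2821, 1.019], 'opening': 0.0498}
dish_center []
dish_handle [([0.5811, -0.1623, 0.0223], 0.88)]
truffle_center []
```

View pics/wrist3.png

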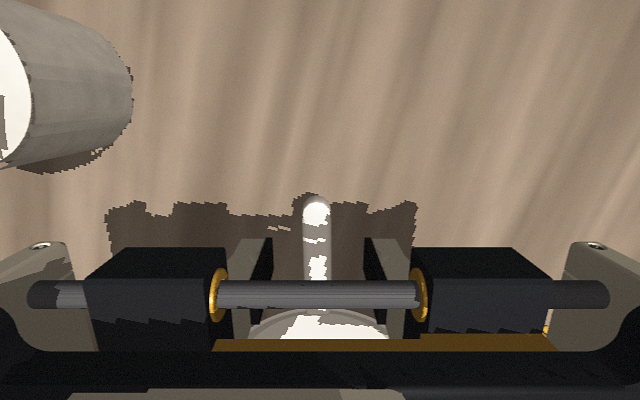

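The handle (px 303–331, mid 317) is centred between the pads (272 and 365, mid 318.5) and parallel to them. I'll lower to grip height and close gently.

play_rows:
  grip: 2.4
  plan:
    - [0,0,0.7,0,0,0]
    - [0,0,0.8,0,0,0]
    - [0,0,0.6,0,0,0]
    - [0,0,0.2,0,0,0]
    - [0,0,0,0,0,0]
    - [0,0,0,0,0,0]

```text
clock: 14.18
tool_pos: [0.5733, -0.166, 0.0234]
orientation: [180.0, 0.0, -75.3]
force: [0.4, 1.2, -0.0]
opening: 0.0247
gripper_force: 0.0
```

play_rows:
  grip: 1.9
  plan:
    - [0,0,0,0,0,0]
    - [0,0,0,0,0,0]
    - [0,0,0,0,0,0]

```text
clock: 14.43
tool_pos: [0.5737, -0.1659, 0.024]
orientation: [-180.0, -0.0, -75.3]
force: [-0.6, 0.1, 0.6]
opening: 0.019
gripper_force: 0.0
```

play_rows:
  grip: 1.7
  plan:
    - [0,0,0,0,0,0]
    - [0,0,0,0,0,0]
    - [0,0,0,0,0,0]

```text
clock: 14.68
tool_pos: [0.5736, -0.166, 0.0239]
orientation: [-180.0, -0.0, -75.3]
force: [-0.1, -0.7, 0.4]
opening: 0.0174
gripper_force: 0.1
```

play_rows:
  grip: 1.5
  plan:
    - [0,0,0,0,0,0]
    - [0,0,0,0,0,0]
    - [0,0,0,0,0,0]
    - [0,0,0,0,0,0]

```text
clock: 15.02
tool_pos: [0.5735, -0.166, 0.0238]
orientation: [-180.0, -0.0, -75.3]
force: [0.0, 0.0, 0.3]
opening: 0.0156
gripper_force: 30.0
```

play_rows:
  grip: 0
  plan:
    - [0,0,0,0,0,0]
    - [0,0,0,0,0,0]
    - [0,0,0,0,0,0]
    - [0,0,0,0,0,0]
    - [0,0,0,0,0,0]

```text
clock: 15.43
tool_pos: [0.5735, -0.166, 0.0238]
orientation: [180.0, -0.0, -75.3]
force: [0.1, -0.9, 0.2]
opening: 0.0155
gripper_force: 30.0
```

```bash
python3 - <<'E'
from plant import *
import numpy as np,cv2
for c in("scene","top"):
  for i in range(2):
    s=snapshot(c)
    for n in["dish_center","dish_handle","truffle_center"]: print(c,n,[(np.round(d["position"],4).tolist(),round(d["score"],2)) for d in spot_point(c,n)[:1]])
E
```

```text
scene dish_center [([0.5461, -0.0664, 0.0103], 0.86)]
scene dish_handle [([0.5721, -0.1642, 0.0229], 0.8)]
scene truffle_center [([0.5481, -0.0677, 0.0223], 0.63)]
scene dish_center [([0.549, -0.0698, 0.0084], 0.96)]
scene dish_handle [([0.573, -0.1619, 0.0247], 0.67)]
scene truffle_center [([0.547, -0.0698, 0.0236], 0.42)]
top dish_center [([0.5485, -0.0699, 0.0077], 0.7)]
top dish_handle []
top truffle_center [([0.5468, -0.0682, 0.0196], 0.52)]
top dish_center [([0.5498, -0.0699, 0.0068], 0.95)]
top dish_handle []
top truffle_center [([0.5462, -0.0702, 0.0235], 0.65)]
```

play_rows:
  plan:
    - [0,0,-0.1,0,0,0]
    - [0,0,-0.2,0,0,0]
    - [0,0,-0.3,0,0,0]
    - [0,0,-0.4,0,0,0]
    - [0,0,-0.4,0,0,0]
    - [0,0,-0.4,0,0,0]
    - [0,0,-0.4,0,0,0]
    - [0,0,-0.4,0,0,0]
    - [0,0,-0.4,0,0,0]
    - [0,0,-0.3,0,0,0]
    - [0,0,-0.2,0,0,0]
    - [0,0,-0.1,0,0,0]
    - [0,0,0,0,0,0]

```text
clock: 17.32
tool_pos: [0.5736, -0.166, 0.06]
orientation: [-180.0, -0.0, -75.3]
force: [-0.4, 0.3, -1.2]
opening: 0.0159
gripper_force: 30.0
```

```bash
python3 - <<'E'
from plant import *
import numpy as np,cv2
o=get_obs();print({k:np.round(o[k],4).tolist() for k in('clock','tool_pos','orientation','force','moment','opening')})
for c in("scene","top"):
  for i in range(2):
    s=snapshot(c)
    if i==0: im=s["frame"]; cv2.imwrite(f"pics/{c}4.png",(cv2.resize(im[180:300,240:400],None,fx=4,fy=4) if c=="scene" else im)[:,:,::-1])
    for n in["dish_center","dish_handle","truffle_center"]: print(c,n,[(np.round(d["position"],4).tolist(),round(d["score"],2)) for d in spot_point(c,n)[:1]])
E
```

```text
{'clock': 17.3167, 'tool_pos': [0.5736, -0.166, 0.06], 'orientation': [-179.9796, -0.0047, -75.3432], 'force': [-0.4341, 0.2823, -1.2178], 'moment': [-0.0277, -0.0631, 0.001], 'opening': 0.0159}
scene dish_center [([0.5492, -0.069, 0.0431], 0.69)]
scene dish_handle [([0.5734, -0.1628, 0.0612], 0.86)]
scene truffle_center [([0.7301, -0.2138, 0.004], 0.6)]
scene dish_center [([0.5476, -0.0689, 0.0419], 0.92)]
scene dish_handle [([0.5753, -0.1635, 0.0577], 0.6)]
scene truffle_center [([0.5446, -0.0739, 0.0584], 0.43)]
top dish_center [([0.5495, -0.068, 0.0431], 0.75)]
top dish_handle []
top truffle_center [([0.5456, -0.0724, 0.0553], 0.66)]
top dish_center [([0.5475, -0.0676, 0.0428], 0.65)]
top dish_handle []
top truffle_center [([0.5475, -0.0714, 0.056], 0.53)]
```

View pics/scene4.png

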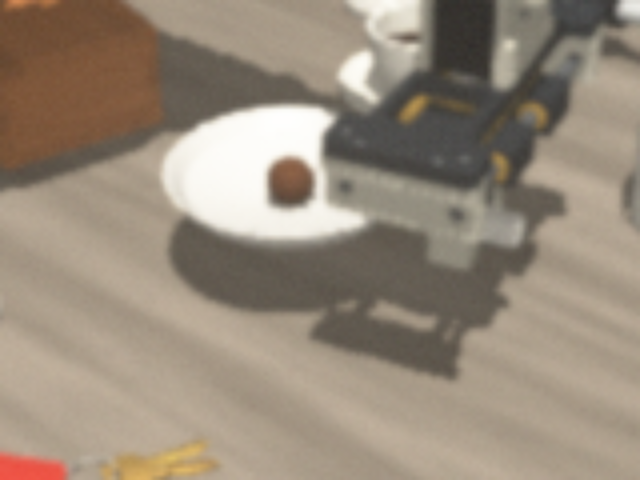

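The dish has lifted without droop (centre z 0.043, expected 0.044), with the ball in the well. I'll continue up.

play_rows:
  plan:
    - [0,0,-0.1,0,0,0]
    - [0,0,-0.2,0,0,0]
    - [0,0,-0.4,0,0,0]
    - [0,0,-0.6,0,0,0]
    - [0,0,-0.7,0,0,0]
    - [0,0,-0.7,0,0,0]
    - [0,0,-0.8,0,0,0]
    - [0,0,-0.8,0,0,0]
    - [0,0,-0.8,0,0,0]
    - [0,0,-0.8,0,0,0]
    - [0,0,-0.8,0,0,0]
    - [0,0,-0.8,0,0,0]
    - [0,0,-0.8,0,0,0]
    - [0,0,-0.7,0,0,0]
    - [0,0,-0.7,0,0,0]
    - [0,0,-0.6,0,0,0]
    - [0,0,-0.5,0,0,0]
    - [0,0,-0.3,0,0,0]
    - [0,0,-0.2,0,0,0]
    - [0,0,-0.1,0,0,0]

```text
clock: 19.78
tool_pos: [0.5734, -0.1659, 0.1739]
orientation: [-180.0, 0.0, -75.3]
force: [0.4, 0.6, -1.3]
opening: 0.0156
gripper_force: 30.0
```

```bash
python3 - <<'E'
from plant import *
import numpy as np
o=get_obs();print({k:np.round(o[k],4).tolist() for k in('clock','tool_pos','orientation','force','moment','joint_pos')})
for c in("scene","top"):
  for i in range(2):
    s=snapshot(c)
    for n in["dish_center","truffle_center"]: print(c,n,[(np.round(d["position"],4).tolist(),round(d["score"],2)) for d in spot_point(c,n)[:1]])
# arc per degree turn about tool z of step a about a point 0.1 m back along tool x
for a in(1,2,3): t=np.radians(a); print(a,"shift cm x,y",10*(np.cos(t)-1),10*np.sin(t))
E
```

```text
{'clock': 19.7833, 'tool_pos': [0.5734, -0.1659, 0.1739], 'orientation': [-179.9992, 0.0023, -75.3413], 'force': [0.4283, 0.6317, -1.3237], 'moment': [-0.0501, -0.0507, 0.0278], 'joint_pos': [2.6004, 16.4422, -15.1163, -0.0028, -58.4412, 12.0598]}
scene dish_center [([0.5497, -0.0693, 0.1588], 0.63)]
scene truffle_center [([0.545, -0.0705, 0.1716], 0.48)]
scene dish_center [([0.5479, -0.0668, 0.1571], 0.6)]
scene truffle_center [([0.5457, -0.0725, 0.1704], 0.56)]
top dish_center [([0.547, -0.0686, 0.1557], 0.8)]
top truffle_center [([0.5454, -0.072, 0.1684], 0.52)]
top dish_center [([0.549, -0.065, 0.1562], 0.84)]
top truffle_center [([0.5482, -0.0684, 0.1727], 0.61)]
1 shift cm x,y -0.0015230484360873042 0.17452406437283513
2 shift cm x,y -0.006091729809042379 0.3489949670250097
3 shift cm x,y -0.013704652454261668 0.5233595624294384
```

The ball is near the centre and the dish is level at 15 cm. Next is the quarter turn about the bowl's axis, 104.7° in total, smooth and slow.

play_rows:
  plan:
    - [0,0.05,0,0,0,0.3]
    - [0,0.1,0,0,0,0.6]
    - [0,0.17,0,0,0,1]
    - [0,0.24,0,0,0,1.4]
    - [0,0.3,0,0,0,1.7]
    - [-0.006,0.35,0,0,0,2]
    - [-0.006,0.35,0,0,0,2]
    - [-0.006,0.35,0,0,0,2]
    - [-0.006,0.35,0,0,0,2]
    - [-0.006,0.35,0,0,0,2]
    - [-0.006,0.35,0,0,0,2]
    - [-0.006,0.35,0,0,0,2]
    - [-0.006,0.35,0,0,0,2]
    - [-0.006,0.35,0,0,0,2]
    - [-0.006,0.35,0,0,0,2]
    - [-0.006,0.35,0,0,0,2]
    - [-0.006,0.35,0,0,0,2]
    - [-0.006,0.35,0,0,0,2]
    - [-0.006,0.35,0,0,0,2]
    - [-0.006,0.35,0,0,0,2]

```text
clock: 22.05
tool_pos: [0.5129, -0.163, 0.1738]
orientation: [-180.0, 0.0, -110.5]
force: [-0.5, -0.5, -0.3]
opening: 0.0157
gripper_force: 30.0
```

play_rows:
  plan:
    - [-0.006,0.35,0,0,0,2]
    - [-0.006,0.35,0,0,0,2]
    - [-0.006,0.35,0,0,0,2]
    - [-0.006,0.35,0,0,0,2]
    - [-0.006,0.35,0,0,0,2]
    - [-0.006,0.35,0,0,0,2]
    - [-0.006,0.35,0,0,0,2]
    - [-0.006,0.35,0,0,0,2]
    - [-0.006,0.35,0,0,0,2]
    - [-0.006,0.35,0,0,0,2]
    - [-0.006,0.35,0,0,0,2]
    - [-0.006,0.35,0,0,0,2]
    - [-0.006,0.35,0,0,0,2]
    - [-0.006,0.35,0,0,0,2]
    - [-0.006,0.35,0,0,0,2]
    - [-0.006,0.35,0,0,0,2]
    - [-0.006,0.35,0,0,0,2]
    - [-0.006,0.35,0,0,0,2]
    - [-0.006,0.35,0,0,0,2]
    - [-0.006,0.35,0,0,0,2]

```text
clock: 23.72
tool_pos: [0.4606, -0.1186, 0.1738]
orientation: [180.0, 0.0, -150.5]
force: [-0.1, 0.1, -0.9]
opening: 0.0155
gripper_force: 30.0
```

play_rows:
  plan:
    - [-0.006,0.35,0,0,0,2]
    - [-0.006,0.35,0,0,0,2]
    - [-0.006,0.35,0,0,0,2]
    - [-0.006,0.35,0,0,0,2]
    - [-0.006,0.35,0,0,0,2]
    - [-0.006,0.35,0,0,0,2]
    - [-0.006,0.35,0,0,0,2]
    - [-0.006,0.35,0,0,0,2]
    - [-0.006,0.35,0,0,0,2]
    - [-0.006,0.35,0,0,0,2]
    - [-0.006,0.35,0,0,0,2]
    - [-0.005,0.31,0,0,0,1.8]
    - [-0.004,0.28,0,0,0,1.6]
    - [-0.003,0.24,0,0,0,1.4]
    - [-0.002,0.19,0,0,0,1.1]
    - [0,0.14,0,0,0,0.8]
    - [0,0.09,0,0,0,0.5]
    - [0,0.05,0,0,0,0.3]
    - [0,0.02,0,0,0,0.15]
    - [0,0,0,0,0,0]

```text
clock: 25.38
tool_pos: [0.4479, -0.0693, 0.1738]
orientation: [-180.0, -0.0, -180.0]
force: [0.6, -0.6, -1.5]
opening: 0.0161
gripper_force: 30.0
```

```bash
python3 - <<'E'
from plant import *
import numpy as np,cv2
o=get_obs();print({k:np.round(o[k],4).tolist() for k in('clock','tool_pos','orientation','force','moment','gripper_force')})
for c in("scene","top","wrist"):
  for i in range(3):
    s=snapshot(c)
    if i==0: cv2.imwrite(f"pics/{c}5.png",s["frame"][:,:,::-1])
    for n in["dish_center","dish_handle","truffle_center"]: print(c,n,[(np.round(d["position"],4).tolist(),round(d["score"],2)) for d in spot_point(c,n)[:1]])
E
```

```text
{'clock': 25.3833, 'tool_pos': [0.4479, -0.0693, 0.1738], 'orientation': [-179.9982, -0.0009, -179.9934], 'force': [0.5975, -0.6235, -1.4846], 'moment': [-0.0025, -0.0805, -0.0488], 'gripper_force': 29.9731}
scene dish_center [([0.5489, -0.0733, 0.1564], 0.77)]
scene dish_handle [([0.4504, -0.0686, 0.1737], 0.91)]
scene truffle_center []
scene dish_center [([0.5493, -0.0689, 0.1582], 0.9)]
scene dish_handle []
scene truffle_center []
scene dish_center [([0.5503, -0.0682, 0.1587], 0.64)]
scene dish_handle [([0.452, -0.0701, 0.1753], 0.75)]
scene truffle_center [([0.5878, 0.1882, 0.0032], 0.38)]
top dish_center [([0.5486, -0.0711, 0.1553], 0.93)]
top dish_handle []
top truffle_center [([0.5502, -0.068, 0.1726], 0.74)]
top dish_center [([0.5524, -0.0707, 0.1535], 0.74)]
top dish_handle [([0.5495, -0.0692, 0.1692], 0.27)]
top truffle_center [([0.549, -0.0669, 0.1676], 0.67)]
top dish_center [([0.553, -0.0699, 0.1554], 0.67)]
top dish_handle []
top truffle_center [([0.5526, -0.0641, 0.1693], 0.44)]
wrist dish_center []
wrist dish_handle [([0.4529, -0.0667, 0.17], 0.8)]
wrist truffle_center []
wrist dish_center []
wrist dish_handle [([0.454, -0.0668, 0.1664], 0.79)]
wrist truffle_center []
wrist dish_center []
wrist dish_handle [([0.454, -0.0673, 0.171], 0.64)]
wrist truffle_center []
```

View pics/top5.png

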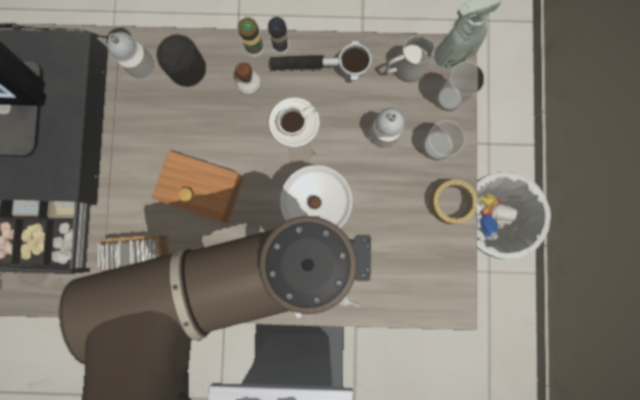

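View pics/scene5.png

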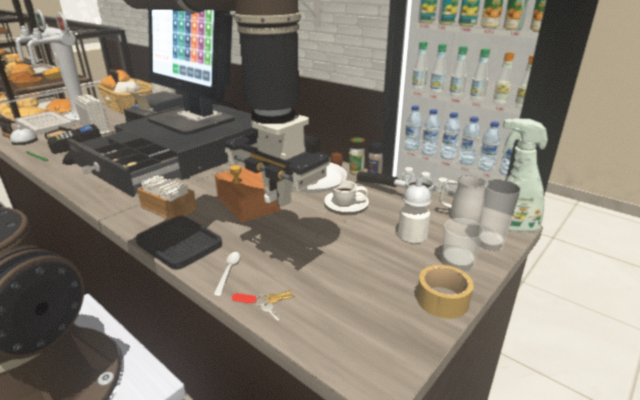

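Top px: the dish is at (316,198) with the ball at (315,202) in its well and the handle under the gripper toward the robot. The lid is shut at (195,185), and the bystanders are where they were. I'll let it settle and hand in.

play_rows:
  plan:
    - [0,0,0,0,0,0]
    - [0,0,0,0,0,0]
    - [0,0,0,0,0,0]
    - [0,0,0,0,0,0]
    - [0,0,0,0,0,0]
    - [0,0,0,0,0,0]
    - [0,0,0,0,0,0]
    - [0,0,0,0,0,0]
    - [0,0,0,0,0,0]
    - [0,0,0,0,0,0]
    - [0,0,0,0,0,0]
    - [0,0,0,0,0,0]

```text
clock: 28.18
tool_pos: [0.4479, -0.0692, 0.1738]
orientation: [180.0, 0.0, -180.0]
force: [0.8, -0.8, -1.2]
opening: 0.0159
gripper_force: 30.0
```

```bash
python3 - <<'E'
from plant import *
import numpy as np
for i in range(3):
    snapshot("top")
    print([[np.round(d["position"],4).tolist() for d in spot_point("top",n)[:1]] for n in("dish_center","truffle_center")])
print(get_obs()["tool_pos"]); print(close_job())
E
```

```text
[[[0.555, -0.0709, 0.1564]], [[0.5483, -0.0656, 0.1727]]]
[[[0.5492, -0.0687, 0.1594]], [[0.5477, -0.0647, 0.1694]]]
[[[0.5505, -0.0723, 0.1569]], [[0.5504, -0.0662, 0.1698]]]
[ 0.44790328 -0.06922404  0.17376054]
the job is handed in; nothing more can be done
None
```

The job is handed in, with no verdict shown: the lid is shut, and the dish is held still and level 15 cm above the worktop with its handle pointing straight back at the robot. The ball is in the well, within about 6 mm of the centre by the last camera readings.

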